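# Open a tight sample jar in the anti-rotation holder and keep its cap over the mouth

### The arm

A 7-joint arm with a two-finger parallel gripper is mounted at the origin on a cart in front of the work surface, level with it; the furniture and walls round the work are solid. World frame = base frame: x ahead of the robot, y to its left, z up, the work surface at z = 0. Lengths are in m, angles in rad, forces in N, time in s.
With the tool pointing down it reaches from about 0.425 to 0.925 m from the base axis. Payload 6.8 kg.
Tool frame: the origin (TCP) lies midway between the tips of the shut fingers; the grasp point (between the pads) lies r.grip_point_offset behind it (r.grip_point_offset is the distance from the TCP to the grasp point, in m); z points along the fingers, y is the direction in which the jaws open and shut (so a half turn about z gives the same grasp; the last joint's range is limited). The gripper opens to 85 mm and grips with 20 to 120 N. Pads are 22 mm wide; open, the fingers measure 114 mm over their backs; the gripper's body (76 mm by 85 mm) begins 54 mm behind the grasp point. The pads swing forward as they close: fully open they stand 13 mm farther back than shut.
Start: joints at [1.026, 0.477, 0.022, 1.555, -0.011, 1.109, -0.083], TCP at [0.286, -0.612, 0.231] pointing down, gripper open.
Joint ranges: [-2.96, 2.96], [-0.34, 2.1], [-1.41, 1.46], [0.24, 2.44], [-1.37, 4.51], [0.17, 1.92], [-2.96, 2.96]. Speed limits (rad/s): [2.39, 2.39, 3.14, 3.14, 3.14, 3.14, 3.14].

### API

Orientations are given as a rotation vector (axis times angle).
In Python, from bench import r gives the robot as it stands. The module is installed in compiled form; this text tells all that it offers.
- The arm moves only by the tool play_rows, never from a script. Its argument "deltas" is a list of rows, each a list of 3 entries, a list of its own where there are three numbers: the finger opening in mm, from 0 to 85.4, then the shift along the tool's x, y, z in mm, then the turn, a rotation vector about the tool's x, y, z in rad. A call has 1 to 8 rows; each row is the pose to reach, as a shift and turn from the pose measured when the call began, along the tool's axes at that moment; what a row does not reach only later rows make up. A row lasts 1/8 s, in which the tool goes at most 62.5 mm and 10.7 degrees, less where a joint would pass 70% of its speed; a pose out of reach is approached as far as the arm can. A call with a gripper value outside its range is refused whole. The fingers move at their own pace and stop on an object; "squeeze" is the grip in N (left out, the last holds). Time passes only in rows, so rows that repeat a pose let the fingers close. It gives the time, the measured TCP pose, the force and the opening at its end, in the units of the state.
- r.get_obs(): the state, without advancing time (a new reading comes with each control period).
- r.grab_frame(name): name is "scene" or "top" or "wrist"; returns (picture, depth): 384x512x3 uint8, red, green, blue; 384x512 float32, m along the optical axis (not along the pixel's ray), 0 where there is no reading.
- r.camera_model(name): a dict with "mtx" (3x3 intrinsics, pixels), "rvec" (rotation vector, rad) and "tvec" (3), from world to camera coordinates, as OpenCV has them; the wrist camera has in their place "T_tool_cam" (4x4, takes a point from camera to tool coordinates, whose origin is the TCP and whose axes are the flange's). Camera axes: x right, y down, z forward; pixel columns grow to the right and rows downward; lengths in m; the calibration is good to about 2 mm. A picture is of the moment at which its call begins: read the wrist's pose just before it. camera_model takes no time and is no camera call.
- r.hand_in(): hands the job in, once; it reports no verdict.
The state is a dict: "clock": time; "joints": joint angles; "qvel": joint speeds; "tau": joint torques, N m; "tcp_pos": TCP position; "orientation": TCP orientation; "contact_force": force on the tool from outside, world axes, zero at the start; "moment": the same for the moment, N m; "grip_width": finger opening in m.
Only numpy, scipy, OpenCV 4.12 (cv2) and the standard library are available. Lean on these libraries where they do the work, as an engineer would, in place of code of your own. Each camera call takes 0.05 s, during which the arm holds its last target. There are 200 camera calls.

### The job

Stand the closed white square jar fully down in the square pocket of the holder, which will keep it from turning; then unscrew its tight blue cap anticlockwise, stop turning as soon as the thread lets go, and lift the cap straight up. Finish while still holding the cap level, about a finger's breadth above the open mouth and centred over it, with the jar left standing in the holder. Keep the jar upright throughout and leave the other things on the bench alone.

Things in the scene. Friction and masses are not known exactly. Their poses are not given: they have to be found in the camera images.
- jar: White plastic jar, about 0.26 kg: square body 56 x 56 mm (8 mm corner radius, 3 mm bevel at the bottom), upright walls to 58 mm, shoulder to 70 mm, round neck. Orange-banded blank label on its -x and +x sides. Origin: centre of underside, z up. Stands closed on the bench at any yaw; there it turns along with its tight cap. It may be carried by cap or body.
- cap: Blue ribbed screw cap of the jar, 54 mm in diameter, 24 mm high, about 0.05 kg. Origin: centre of its open underside (skirt edge), 73.5 mm above the jar's underside when tight (top then at 97.5 mm); z up, x towards the white dot. At the start cap x stands 0 to 0.35 rad anticlockwise of jar x. Turning takes about 0.3 to 0.7 N m; let go part-way, it stays.
- cap_mark (a point): White dot on the cap's top, 21 mm off its axis along cap x. The thread holds until it stands 2.1 rad anticlockwise (from above) of jar x, is free from 2.1 to 2.85 rad, then meets a stop. The cap rises 2.5 mm in the turn, pushed by a springy liner (20 N tight, 10 N at release); free, it sits on the rim about 3.5 mm higher than when tight and lifts straight off.
- jar_mouth (a point): Centre of the open rim of the jar's neck (37 mm in diameter), 92 mm above the jar's underside; axes as the jar's.
- holder: Fixed holder: dark steel foot 112 x 112 x 6 mm, grey block 88 x 88 mm with its top 34 mm above the bench and a square pocket 59 x 59 mm, 28 mm deep, 4 mm chamfer at the mouth. The jar fits at any of four quarter turns with 1.5 mm clearance a side and cannot turn in it. Origin: centre of underside on the bench; x, y along the pocket's sides, z up.
- pocket_floor (a point): Centre of the pocket's floor, 6 mm above the bench; axes as the holder's. The jar's origin lies here when it is fully down.
- vial_0: Bystander: small capped vial, 23 x 52 mm, upright; origin at its underside.
- vial_1: Bystander: small capped vial, 23 x 52 mm, upright; origin at its underside.
- vial_2: Bystander: small capped vial, 23 x 52 mm, upright; origin at its underside.
- beaker_50: Bystander: small clear beaker, 46 x 56 mm, upright; origin at its underside.
- tip_box: Bystander: blue pipette tip box, 84 x 118 x 63 mm; origin at its underside.
- micropipette: Bystander: white micropipette lying along y, 42 x 255 x 30 mm; origin at its underside.
- bench_timer: Bystander: white bench timer, 60 x 66 x 21 mm; origin at its underside.
- forceps: Bystander: steel forceps lying flat, 16 x 133 x 9 mm; origin at its underside.
Things that resemble listed ones, but are neither listed nor needed, are in the scene too. Of the things shaped like the cap, the blue one is meant.

How it is judged:
By the outcome, as a careful person would: the job done as asked, in the order asked, and still so for the second after the job is handed in, while the arm keeps its last pose, push and grip.
It also fails if it takes over 45 s, if anything falls off the work surface, if the arm or the gripper's body presses on something with over 40 N, if the wrist force passes 120 N, or if a joint passes its speed limit or range.

## Working session

There is one attempt and no reset: what is moved stays moved. The work goes in short steps, Python scripts to look and compute and a tool call to move; the robot and the scene stay as the last step left them, time stands still between calls to the robot, and variables do not carry over. Pictures are saved under pics/ and viewed, about 8 in all and at most 12, crops included, and the job is handed in when it is done.

Besides the shell and the picture viewer there is one more tool, called after "Emit:" by a JSON object that holds its "fn" and its "kwargs". play_rows: Moves the arm, as the interface text tells. Its arguments: {"type":"object","properties":{"deltas":{"type":"array"},"squeeze":{"type":"number"}},"required":["deltas"]}

```bash
mkdir -p pics; ls
cat > h.py <<'E'
import numpy as np, cv2
from bench import r
from scipy.spatial.transform import Rotation as R
def cam(n):
    m=r.camera_model(n); K=np.array(m['mtx'])
    if 'rvec' in m:
        Rm=R.from_rotvec(np.array(m['rvec']).ravel()).as_matrix(); t=np.array(m['tvec']).ravel()
        return K,Rm.T,-Rm.T@t
    o=r.get_obs(); T=np.array(m['T_tool_cam']); A=R.from_rotvec(o['orientation']).as_matrix()
    return K,A@T[:3,:3],A@T[:3,3]+o['tcp_pos']
def grab(n,f):
    c=cam(n); p,d=r.grab_frame(n); cv2.imwrite('pics/'+f+'.png',p[:,:,::-1]); np.savez('pics/'+f,p=p,d=d,K=c[0],R=c[1],C=c[2]); return p,d,c
def load(f):
    z=np.load('pics/'+f+'.npz'); return z['p'],z['d'],(z['K'],z['R'],z['C'])
def onplane(c,uv,z):
    K,Rm,C=c; uv=np.atleast_2d(np.array(uv,float)); v=(Rm@np.linalg.inv(K)@np.c_[uv,np.ones(len(uv))].T).T
    return C+v*((z-C[2])/v[:,2])[:,None]
def st():
    o=r.get_obs(); print({k:np.round(o[k],4).tolist() for k in ('clock','tcp_pos','orientation','joints','contact_force','moment','grip_width')})
E
python3 - <<'E'
from h import *
p,d,c=grab('top','top0');print(c)
q,d2,c2=grab('scene','scene0');print(c2)
cv2.imwrite('pics/both.png',cv2.resize(np.vstack([p,q])[:,:,::-1],None,fx=.78,fy=.78))
print(r.grip_point_offset);st()
E
```

```text
pics
(array([[416.22435884,   0.        , 260.7363051 ],
       [  0.        , 416.22435884, 195.88668782],
       [  0.        ,   0.        ,   1.        ]]), array([[ 0.0208898 , -0.98066328,  0.19458453],
       [-0.99961113, -0.02408272, -0.01405747],
       [ 0.01847177, -0.1942152 , -0.98078502]]), array([0.3600471 , 0.00968628, 1.16729375]))
(array([[371.12040573,   0.        , 254.15104202],
       [  0.        , 371.12040573, 195.0944737 ],
       [  0.        ,   0.        ,   1.        ]]), array([[-0.51417235, -0.65838919,  0.54968215],
       [-0.85768052,  0.39222337, -0.33248301],
       [ 0.00330504, -0.64240525, -0.766358  ]]), array([-0.04940058,  0.39590315,  0.95117525]))
0.0187
{'clock': 0.1, 'tcp_pos': [0.2853, -0.6111, 0.2304], 'orientation': [-3.0654, -0.6804, 0.0008], 'joints': [1.0259, 0.4777, 0.0223, 1.5563, -0.0115, 1.1093, -0.0831], 'contact_force': [-0.2805, 0.1791, -0.2193], 'moment': [0.0586, -0.0004, 0.0331], 'grip_width': 0.0855}
```

View pics/top0.png

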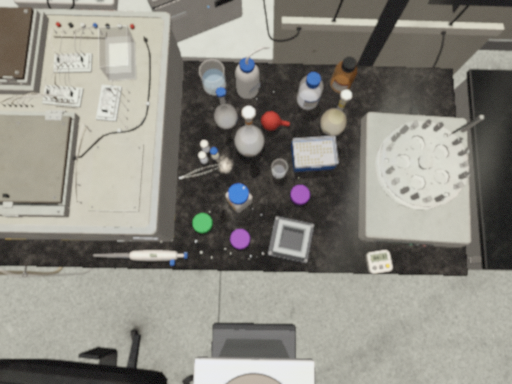

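View pics/scene0.png

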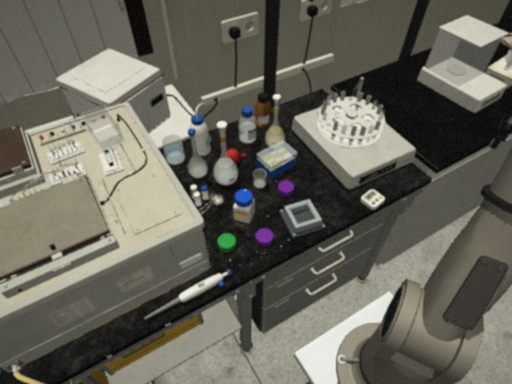

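The top view shows the jar with its blue cap at (238,193) and the holder at (291,240). Caps that look similar lie at (202,222), (240,238) and (300,194), the vials are near (205,150), and the beaker is at (279,169).

Run:
```python
from h import *
p,d,c=load('top0')
hsv=cv2.cvtColor(p,cv2.COLOR_RGB2HSV)
m=cv2.inRange(hsv,(100,120,60),(120,255,255))
n,l,s,ce=cv2.connectedComponentsWithStats(m)
for i in range(1,n):
    if s[i,4]>60: print(s[i],ce[i],onplane(c,ce[i],.0975))
print('holder',onplane(c,[[276,221],[313,227],[305,261],[270,254],[291,240]],.034))
print('others',onplane(c,[[202,222],[240,238],[300,194]],.02),onplane(c,[[205,145],[203,157],[214,152],[227,165],[279,165]],.05))
T=r.camera_model('wrist');print(np.round(T['T_tool_cam'],4),T['mtx'])
cv2.imwrite('pics/crop0.png',cv2.resize(p[130:280,180:330,::-1],None,fx=4,fy=4,interpolation=cv2.INTER_CUBIC))
```

```text
[240  59  15  13 130] [246.61538462  65.30769231] [[0.9429329  0.04154347 0.0975    ]]
[307  72  14  16 177] [312.97175141  79.22033898] [[ 0.90660073 -0.14401262  0.0975    ]]
[216  88  10   9  70] [220.44285714  91.82857143] [[0.86141178 0.1113178  0.0975    ]]
[295 167  40   5  71] [314.87323944 168.70422535] [[ 0.64956421 -0.14817504  0.0975    ]]
[228 183  21  21 328] [237.70731707 193.11585366] [[0.57821105 0.05486643 0.0975    ]]
holder [[ 0.51565247 -0.04992271  0.034     ]
 [ 0.50145636 -0.15166527  0.034     ]
 [ 0.40877572 -0.12970584  0.034     ]
 [ 0.42543468 -0.0349347   0.034     ]
 [ 0.46449825 -0.09150477  0.034     ]]
others [[ 0.50998617  0.15430411  0.02      ]
 [ 0.46811438  0.04784689  0.02      ]
 [ 0.59580191 -0.11727465  0.02      ]] [[ 0.72297991  0.15261397  0.05      ]
 [ 0.68799665  0.15652805  0.05      ]
 [ 0.70327572  0.12662419  0.05      ]
 [ 0.66672451  0.08905167  0.05      ]
 [ 0.67047741 -0.05526733  0.05      ]]
[[ 4.000e-04 -9.470e-01 -3.212e-01  8.300e-02]
 [ 1.000e+00  2.000e-04  7.000e-04 -1.000e-03]
 [-6.000e-04 -3.212e-01  9.470e-01 -1.429e-01]
 [ 0.000e+00  0.000e+00  0.000e+00  1.000e+00]] [[330.75541943   0.         255.48771408]
 [  0.         330.75541943 197.92085945]
 [  0.           0.           1.        ]]
```

View pics/crop0.png

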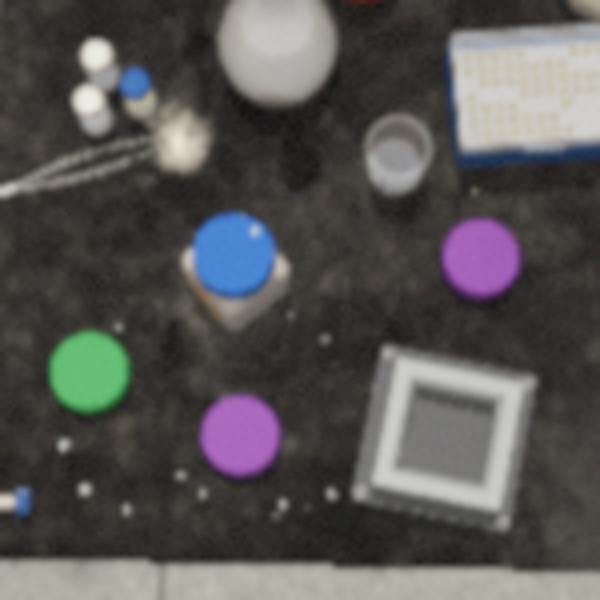

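```bash
cat >> h.py <<'E'
def go(*targets):
    "targets: (x,y,z,yaw) -> row shift mm / turn rad in the present tool axes"
    o=r.get_obs(); A=R.from_rotvec(o['orientation'])
    for x,y,z,w in targets:
        B=R.from_euler('z',w)*R.from_euler('x',np.pi)
        print('row',np.round(A.inv().apply(np.array([x,y,z])-o['tcp_pos'])*1e3,1).tolist(),np.round((A.inv()*B).as_rotvec(),3).tolist())
E
python3 - <<'E'
from h import *
p,d,c=load('top0')
K,Rm,C=c
v,u=np.mgrid[:384,:512]; P=np.stack([(u-K[0,2])/K[0,0]*d,(v-K[1,2])/K[1,1]*d,d],-1)@Rm.T+C
for n,(x0,x1,y0,y1) in dict(bal=(.4,.95,-.7,-.22),mid=(.35,.62,-.22,.3),back=(.62,.95,-.22,.3)).items():
    k=(d>0)&(P[...,0]>x0)&(P[...,0]<x1)&(P[...,1]>y0)&(P[...,1]<y1); print(n,np.percentile(P[k][:,2],[50,90,99,100]))
k=(d>0)&(P[...,2]>.12)&(P[...,0]>.62)&(P[...,0]<.8)&(abs(P[...,1])<.2);print(P[k][::8].round(2))
o=r.get_obs();A=R.from_rotvec(o['orientation']).as_matrix();print(A.round(3))
import math
T=[]
go((.30,-.60,.36,.44),(.50,-.38,.36,.7),(.56,-.15,.34,1.),(.55,.02,.30,1.0))
E
```

```text
bal [0.04817362 0.14926306 0.51638752 0.52957035]
mid [0.00065926 0.23411203 0.24124406 0.24562227]
back [0.02465761 0.23507133 0.24205174 0.26405308]
[[0.76 0.04 0.24]
 [0.76 0.04 0.24]
 [0.75 0.04 0.24]
 [0.75 0.02 0.24]
 [0.75 0.03 0.24]
 [0.75 0.04 0.24]
 [0.75 0.03 0.24]
 [0.75 0.04 0.24]
 [0.75 0.02 0.24]
 [0.74 0.03 0.24]
 [0.74 0.04 0.24]
 [0.74 0.02 0.24]
 [0.74 0.04 0.24]
 [0.74 0.02 0.24]
 [0.74 0.03 0.24]
 [0.73 0.04 0.24]
 [0.74 0.02 0.24]
 [0.73 0.03 0.24]
 [0.73 0.03 0.23]
 [0.74 0.02 0.2 ]
 [0.74 0.04 0.19]
 [0.74 0.04 0.19]
 [0.74 0.03 0.19]
 [0.74 0.03 0.18]
 [0.74 0.03 0.17]
 [0.74 0.03 0.17]
 [0.75 0.04 0.13]
 [0.74 0.04 0.13]
 [0.74 0.04 0.13]
 [0.74 0.04 0.12]
 [0.74 0.04 0.12]]
[[ 0.906  0.423 -0.001]
 [ 0.423 -0.906  0.001]
 [-0.    -0.002 -1.   ]]
row [18.0, -4.1, -129.6] [-0.002, 0.0, -0.003]
row [292.3, -118.8, -129.4] [-0.002, -0.0, -0.263]
row [444.0, -301.8, -109.1] [-0.002, -0.0, -0.563]
row [506.8, -460.0, -68.9] [-0.002, -0.0, -0.563]
```

Emit:
{"fn": "play_rows", "kwargs": {"deltas": [[85,[10,-2,-60],[0,0,0]],[85,[20,-5,-120],[0,0,0]],[85,[75,-28,-130],[0,0,-0.05]],[85,[130,-51,-130],[0,0,-0.1]],[85,[185,-74,-130],[0,0,-0.16]],[85,[240,-97,-130],[0,0,-0.21]],[85,[292,-119,-130],[0,0,-0.26]],[85,[325,-160,-125],[0,0,-0.33]]]}}

```text
clock: 1.1
tcp_pos: [0.5141, -0.3268, 0.3549]
orientation: [-2.909, -1.18, -0.0]
contact_force: [0.4, 0.3, 0.0]
grip_width: 0.0851
```

Run:
```python
from h import *
st()
go((.56,-.15,.34,1.),(.53,-.0,.30,1.0))
p,d,c=load('top0')
K,Rm,C=c
v,u=np.mgrid[:384,:512]; P=np.stack([(u-K[0,2])/K[0,0]*d,(v-K[1,2])/K[1,1]*d,d],-1)@Rm.T+C
k=(d>0)&(P[...,2]>.2)&(P[...,0]>.45)&(P[...,0]<.68)&(P[...,1]>.05); print(P[k][:,1].min())
```

```text
{'clock': 1.1, 'tcp_pos': [0.5141, -0.3268, 0.3549], 'orientation': [-2.9093, -1.1798, -0.0003], 'joints': [0.6008, 0.2906, -0.1754, 1.5473, 0.0501, 1.3097, -0.3807], 'contact_force': [0.4439, 0.2521, 0.0139], 'moment': [0.0042, 0.0054, 0.0595], 'grip_width': 0.0851}
row [156.0, -94.9, 15.3] [-0.002, -0.001, -0.229]
row [238.9, -223.3, 55.6] [-0.002, -0.001, -0.229]
0.22853015588768805
```

Emit:
{"fn": "play_rows", "kwargs": {"deltas": [[85,[52,-32,5],[0,0,-0.08]],[85,[104,-63,10],[0,0,-0.16]],[85,[156,-95,15],[0,0,-0.23]],[85,[184,-138,29],[0,0,-0.23]],[85,[212,-180,43],[0,0,-0.23]],[85,[239,-223,56],[0,0,-0.23]],[85,[239,-223,56],[0,0,-0.23]],[85,[239,-223,56],[0,0,-0.23]]]}}

```text
clock: 2.1
tcp_pos: [0.5303, -0.0007, 0.2995]
orientation: [-2.755, -1.506, 0.0]
contact_force: [0.0, -0.5, -0.1]
grip_width: 0.0852
```

Run:
```python
from h import *
st()
p,d,c=grab('wrist','w1')
cv2.imwrite('pics/w1b.png',cv2.resize(p[:,:,::-1],(800,600),interpolation=cv2.INTER_CUBIC))
```

```text
{'clock': 2.1, 'tcp_pos': [0.5303, -0.0007, 0.2995], 'orientation': [-2.7551, -1.5059, 0.0001], 'joints': [0.229, 0.205, -0.3989, 1.7932, 0.0845, 1.161, -0.7665], 'contact_force': [0.0406, -0.5153, -0.1491], 'moment': [-0.0688, -0.0301, -0.0302], 'grip_width': 0.0852}
```

View pics/w1b.png

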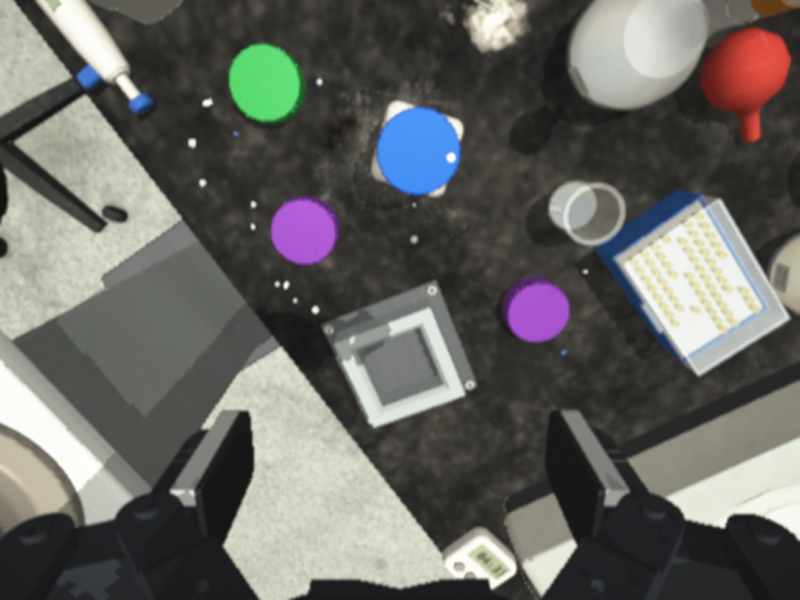

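The wrist view shows, in 800-px coordinates, the cap at (418,150) with its dot at (451,157). The holder's pocket is at about (400,360), and the path is clear.

```bash
cat >> h.py <<'E'
def blue(p): return cv2.inRange(cv2.cvtColor(p,cv2.COLOR_RGB2HSV),(100,120,60),(120,255,255))
def biggest(m,at=None):
    cs=cv2.findContours(m,cv2.RETR_EXTERNAL,cv2.CHAIN_APPROX_NONE)[0]
    if at is not None: cs=[k for k in cs if cv2.pointPolygonTest(k,at,False)>=0]
    return max(cs,key=cv2.contourArea)
def capjar(f,at,ztop=.0975,zs=.058):
    p,d,c=load(f); hsv=cv2.cvtColor(p,cv2.COLOR_RGB2HSV)
    b=blue(p); e=cv2.fitEllipse(cv2.convexHull(biggest(b,at))); ctr=onplane(c,e[0],ztop)[0]
    # dot: bright unsaturated inside ellipse
    M=np.zeros_like(b); cv2.ellipse(M,(e[0],(e[1][0]*.95,e[1][1]*.95),e[2]),255,-1)
    w=cv2.inRange(hsv,(0,0,150),(179,110,255))&M
    k=biggest(w); mm=cv2.moments(k); dot=onplane(c,(mm['m10']/mm['m00'],mm['m01']/mm['m00']),ztop)[0]
    v=dot-ctr; print('cap',ctr.round(4),'ell',np.round(e,1) if 0 else e,'dot yaw',round(float(np.arctan2(v[1],v[0])),3),'r',np.linalg.norm(v).round(4))
    return ctr
E
python3 - <<'E'
from h import *
p,d,c=load('w1'); s=512/800
capjar('w1',(418*s,150*s))
hsv=cv2.cvtColor(p,cv2.COLOR_RGB2HSV)
# jar body: bright or blue blob round the cap
m=cv2.inRange(hsv,(0,0,110),(179,255,255)); cnt=biggest(m,(418*s,150*s)); print('jar blob',cv2.contourArea(cnt))
box=cv2.boxPoints(cv2.minAreaRect(cnt)); W=onplane(c,box,.058); e=np.roll(W,-1,0)-W
print('jar',W.round(4).tolist(),np.linalg.norm(e,axis=1).round(4),(np.arctan2(e[:,1],e[:,0])%(np.pi/2)).round(3))
# holder top ring: brightest grey square
x,y,w,h=[int(v*s) for v in (320,270,165,165)]
g=p[y:y+h,x:x+w].min(2); print(np.percentile(g,[10,50,70,90]))
m=(g>135).astype(np.uint8)*255; m=cv2.morphologyEx(m,cv2.MORPH_OPEN,np.ones((3,3)))
cnt=biggest(m)+np.array([x,y]); box=cv2.boxPoints(cv2.minAreaRect(cnt)); W=onplane(c,box,.034); e=np.roll(W,-1,0)-W
print('holder',W.mean(0),np.linalg.norm(e,axis=1).round(4),(np.arctan2(e[:,1],e[:,0])%(np.pi/2)).round(3))
go((.565,.045,.20,.9))
E
```

```text
cap [0.5795 0.055  0.0975] ell ((267.6480712890625, 96.32076263427734), (53.22514724731445, 56.69224548339844), 9.349702835083008) dot yaw -0.751 r 0.0212
jar blob 2687.0
jar [[0.5355, 0.0599, 0.058], [0.5844, 0.0954, 0.058], [0.6224, 0.0486, 0.058], [0.5746, 0.01, 0.058]] [0.0604 0.0603 0.0614 0.0634] [0.628 0.681 0.679 0.664]
[ 41.  98. 122. 214.]
holder [ 0.46990152 -0.09361884  0.034     ] [0.0889 0.0901 0.0947 0.0929] [1.402 1.381 1.429 1.319]
row [57.6, 4.0, 99.7] [-0.001, -0.001, 0.099]
```

Run:
```python
from h import *
go((.48,-.08,.19,.95))
```

```text
row [-93.5, 0.2, 109.5] [-0.001, -0.001, 0.049]
```

Emit:
{"fn": "play_rows", "kwargs": {"deltas": [[85,[-35,0,40],[0,0,0.02]],[85,[-70,0,80],[0,0,0.05]],[85,[-94,0,110],[0,0,0.05]],[85,[-94,0,110],[0,0,0.05]],[85,[-94,0,110],[0,0,0.05]]]}}

```text
clock: 2.78
tcp_pos: [0.481, -0.0803, 0.1907]
orientation: [-2.794, -1.434, -0.003]
contact_force: [-0.1, 0.7, 1.3]
grip_width: 0.085
```

Run:
```python
from h import *
st()
p,d,c=grab('wrist','w2')
cv2.imwrite('pics/w2b.png',cv2.resize(p[:,:,::-1],(800,600),interpolation=cv2.INTER_CUBIC))
go((.57,.05,.19,.95))
```

```text
{'clock': 2.775, 'tcp_pos': [0.481, -0.0803, 0.1907], 'orientation': [-2.7945, -1.4336, -0.0035], 'joints': [0.3384, 0.2388, -0.3437, 2.0177, 0.0997, 0.8995, -0.681], 'contact_force': [-0.0966, 0.7294, 1.3428], 'moment': [-0.0239, 0.0648, -0.013], 'grip_width': 0.085}
row [157.2, -3.6, 1.4] [0.001, -0.003, -0.001]
```

View pics/w2b.png

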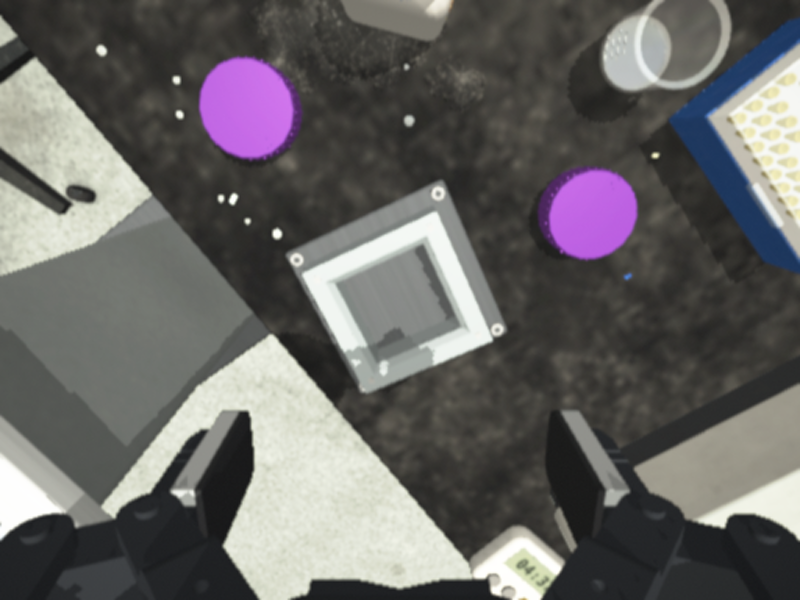

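The holder's block top has its corners at about (302,271), (437,211), (493,340) and (364,391). The gripper shades the lower corner.

Run:
```python
from h import *
p,d,c=load('w2'); s=512/800
g=cv2.cvtColor(p,cv2.COLOR_RGB2GRAY)
k=np.array([(302,271),(437,211),(493,340),(364,391)],np.float32)*s
k2=cv2.cornerSubPix(g,k.reshape(-1,1,2).copy(),(5,5),(-1,-1),(3,30,.01)).reshape(-1,2)
for q in (k,k2):
    W=onplane(c,q,.034); e=np.roll(W,-1,0)-W
    print((q/s).round(1).tolist(),'ctr',W.mean(0).round(4),np.linalg.norm(e,axis=1).round(4),((np.arctan2(e[:,1],e[:,0])+.5)%(np.pi/2)-.5).round(3))
    print(W.round(4).tolist())
```

```text
[[302.0, 271.0], [437.0, 211.0], [493.0, 340.0], [364.0, 391.0]] ctr [ 0.4712 -0.093   0.034 ] [0.0873 0.088  0.0888 0.0873] [-0.204 -0.19  -0.211 -0.207]
[[0.4371, -0.0412, 0.034], [0.5226, -0.0588, 0.034], [0.506, -0.1453, 0.034], [0.4192, -0.1267, 0.034]]
[[297.79998779296875, 273.1000061035156], [435.29998779296875, 210.0], [493.0, 338.0], [359.5, 391.20001220703125]] ctr [ 0.47   -0.0919  0.034 ] [0.0895 0.0877 0.092  0.0861] [-0.192 -0.177 -0.209 -0.205]
[[0.4342, -0.0407, 0.034], [0.5221, -0.0578, 0.034], [0.5067, -0.1441, 0.034], [0.4167, -0.1251, 0.034]]
```

Emit:
{"fn": "play_rows", "kwargs": {"deltas": [[85,[52,-1,0],[0,0,0]],[85,[105,-3,0],[0,0,0]],[85,[157,-4,1],[0,0,0]],[85,[157,-4,1],[0,0,0]],[85,[157,-4,1],[0,0,0]]]}}

```text
clock: 3.45
tcp_pos: [0.57, 0.0504, 0.1911]
orientation: [2.794, 1.437, 0.006]
contact_force: [0.3, -0.8, -0.5]
grip_width: 0.0852
```

Run:
```python
from h import *
st()
p,d,c=grab('wrist','w3')
cv2.imwrite('pics/w3b.png',cv2.resize(p[:,:,::-1],(800,600),interpolation=cv2.INTER_CUBIC))
b=blue(p); n,l,S,ce=cv2.connectedComponentsWithStats(b); i=1+np.argmax(S[1:,4]); print(ce[i]); capjar('w3',tuple(ce[i]))
```

```text
{'clock': 3.45, 'tcp_pos': [0.57, 0.0504, 0.1911], 'orientation': [2.7937, 1.4367, 0.0059], 'joints': [0.1086, 0.3775, -0.3841, 1.8289, 0.1681, 0.9633, -0.9676], 'contact_force': [0.2881, -0.8206, -0.4856], 'moment': [-0.0171, 0.0308, -0.0032], 'grip_width': 0.0852}
[261.94306138 188.4850875 ]
cap [0.5801 0.0565 0.0975] ell ((262.3407287597656, 188.56231689453125), (71.46513366699219, 73.08627319335938), 1.319912075996399) dot yaw -0.842 r 0.0217
```

View pics/w3b.png

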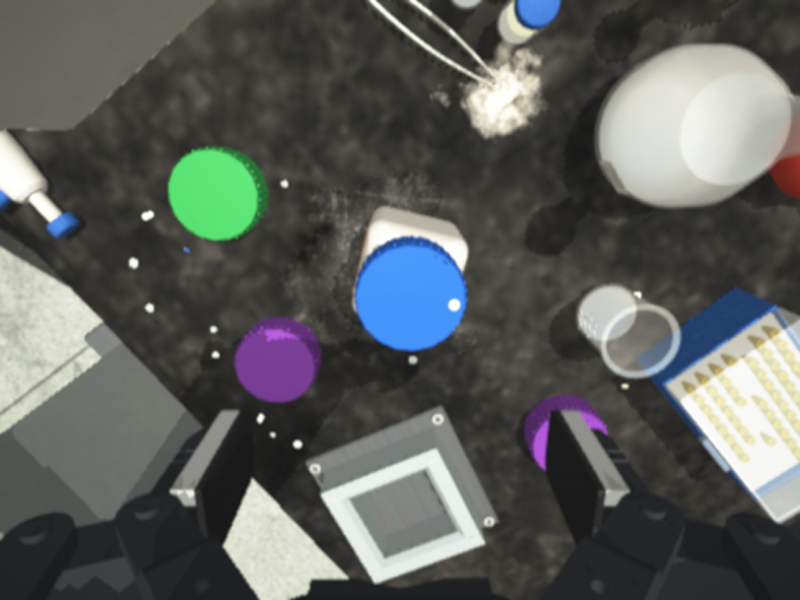

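Run:
```python
from h import *
p,d,c=load('w3'); s=512/800
hsv=cv2.cvtColor(p,cv2.COLOR_RGB2HSV)
m=cv2.inRange(hsv,(0,0,110),(179,255,255)); cnt=biggest(m,(411*s,290*s)).reshape(-1,2)
# back edge: contour points between the two back corners
k=cnt[(cnt[:,0]>392*s)&(cnt[:,0]<450*s)&(cnt[:,1]<250*s)]
for z in (.058,.064):
    W=onplane(c,k,z); vx,vy,_,_=cv2.fitLine(W[:,:2].astype(np.float32),cv2.DIST_HUBER,0,.001,.001).ravel(); print(len(k),z,'edge yaw',np.arctan2(vy,vx)%(np.pi/2)-np.pi/2)
# top face of the cap: brighter blue only
g=p[...,2].astype(int); b=blue(p); v=hsv[...,2]; print(np.percentile(v[b>0],[2,10,30,50]))
t=np.percentile(v[b>0],50)-25
e=cv2.fitEllipse(cv2.convexHull(biggest(((v>t)&(b>0)).astype(np.uint8)*255,(411*s,300*s)))); print(e, np.array(e[0])/s)
C0=onplane(c,e[0],.0975)[0]; D=onplane(c,np.array([454,305])*s,.0975)[0]; q=D-C0
print(C0,np.linalg.norm(q),np.arctan2(q[1],q[0]))
go((*C0[:2],.15,.9),(*C0[:2],.067,.9))
```

```text
37 0.058 edge yaw -0.8762038
37 0.064 edge yaw -0.87618625
[ 92. 107. 148. 249.]
((262.5102233886719, 190.00936889648438), (66.1340560913086, 69.17656707763672), 83.5328598022461) [410.17222404 296.8896389 ]
[0.57955054 0.05546623 0.0975    ] 0.02155806349681461 -0.812305820822128
row [10.6, 4.5, 41.0] [0.002, -0.003, 0.048]
row [10.4, 4.3, 124.0] [0.002, -0.003, 0.048]
```

Emit:
{"fn": "play_rows", "kwargs": {"deltas": [[85,[10,4,40],[0,0,0]],[85,[10,4,85],[0,0,0]],[85,[10,4,115],[0,0,0]],[85,[10,4,124],[0,0,0]],[85,[10,4,124],[0,0,0]]]}}

```text
clock: 4.12
tcp_pos: [0.5792, 0.0546, 0.0675]
orientation: [2.795, 1.433, 0.005]
contact_force: [-0.6, 0.5, 0.6]
grip_width: 0.0852
```

Emit:
{"fn": "play_rows", "kwargs": {"deltas": [[45,[0,0,0],[0,0,0]],[45,[0,0,0],[0,0,0]],[45,[0,0,0],[0,0,0]],[45,[0,0,0],[0,0,0]],[45,[0,0,0],[0,0,0]],[45,[0,0,0],[0,0,0]]], "squeeze": 60}}

```text
clock: 4.88
tcp_pos: [0.5799, 0.0548, 0.0691]
orientation: [2.794, 1.432, 0.008]
contact_force: [-2.9, -0.8, 6.1]
grip_width: 0.0528
```

Run:
```python
from h import *
st()
p,d,c=grab('wrist','w4')
cv2.imwrite('pics/w4b.png',cv2.resize(p[:,:,::-1],(800,600),interpolation=cv2.INTER_CUBIC))
```

```text
{'clock': 4.875, 'tcp_pos': [0.5799, 0.0548, 0.0691], 'orientation': [2.7943, 1.4323, 0.0078], 'joints': [0.0591, 0.5479, -0.3389, 1.8934, 0.2608, 0.7378, -1.0507], 'contact_force': [-2.8667, -0.8168, 6.1102], 'moment': [-0.0393, 0.3767, -0.0311], 'grip_width': 0.0528}
```

View pics/w4b.png

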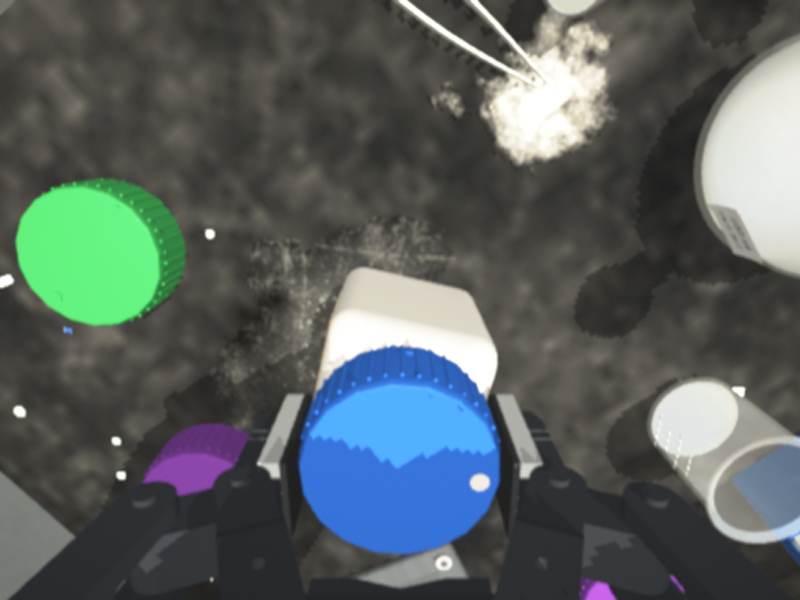

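The cap is gripped centrally between the pads, and the dot is at (480,483). The jar's far bottom edge runs from (358,268) to (475,293), so I fit it for yaw.

Run:
```python
from h import *
p,d,c=load('w4'); s=512/800
hsv=cv2.cvtColor(p,cv2.COLOR_RGB2HSV)
m=cv2.inRange(hsv,(0,0,125),(60,90,255))
cnt=biggest(m,(410*s,310*s)).reshape(-1,2)
k=cnt[(cnt[:,0]>378*s)&(cnt[:,0]<455*s)&(cnt[:,1]<310*s)]
W=onplane(c,k,.003); vx,vy,_,_=cv2.fitLine(W[:,:2].astype(np.float32),cv2.DIST_HUBER,0,.001,.001).ravel(); print(k.min(0)/s,k.max(0)/s,len(k),'edge yaw',np.arctan2(vy,vx)%(np.pi/2)-np.pi/2)
o=r.get_obs();A=R.from_rotvec(o['orientation']).as_matrix();print(np.arctan2(A[1,0],A[0,0]),A[:,2])
C0=onplane(c,np.array([399,470])*s,.0975);D=onplane(c,np.array([480,483])*s,.0975);q=(D-C0)[0];print(C0,np.linalg.norm(q),np.arctan2(q[1],q[0]))
```

```text
[378.125 268.75 ] [454.6875 287.5   ] 50 edge yaw -0.8753239
0.9473884482996142 [ 5.11673269e-03  9.18816473e-04 -9.99986487e-01]
[[0.57926621 0.05533882 0.0975    ]] 0.02180367338394333 -0.8131443533863462
```

Emit:
{"fn": "play_rows", "kwargs": {"deltas": [[45,[0,0,-15],[0,0,0]],[45,[0,0,-40],[0,0,0]],[45,[0,0,-65],[0,0,0]],[45,[0,0,-65],[0,0,0]]]}}

```text
clock: 5.42
tcp_pos: [0.5812, 0.055, 0.1367]
orientation: [2.793, 1.431, 0.015]
contact_force: [-1.3, 0.3, -4.0]
grip_width: 0.053
```

Run:
```python
from h import *
st()
go((.5,-.04,.135,1.3),(.4706,-.0925,.135,.95+.68),(.4706,-.0925,.085,.95+.68))
```

```text
{'clock': 5.425, 'tcp_pos': [0.5812, 0.055, 0.1367], 'orientation': [2.7929, 1.4313, 0.015], 'joints': [0.0851, 0.4566, -0.3687, 1.8528, 0.2125, 0.8602, -1.0105], 'contact_force': [-1.3218, 0.2692, -4.0249], 'moment': [-0.0675, -0.0046, -0.0088], 'grip_width': 0.053}
row [-124.6, -10.4, 0.8] [0.008, -0.006, -0.353]
row [-184.3, -3.6, 0.4] [0.009, -0.004, -0.683]
row [-184.7, -4.0, 50.4] [0.009, -0.004, -0.683]
```

Emit:
{"fn": "play_rows", "kwargs": {"deltas": [[45,[-40,-3,0],[0.003,-0.001,-0.12]],[45,[-80,-6,0],[0.005,-0.002,-0.24]],[45,[-120,-9,0],[0.008,-0.003,-0.36]],[45,[-155,-6,0],[0.009,-0.004,-0.52]],[45,[-180,-4,0],[0.009,-0.004,-0.676]],[45,[-184,-4,0],[0.009,-0.004,-0.676]],[45,[-184,-4,15],[0.009,-0.004,-0.676]],[45,[-184,-4,20],[0.009,-0.004,-0.676]]]}}

```text
clock: 6.42
tcp_pos: [0.4704, -0.0907, 0.114]
orientation: [-2.161, -2.278, -0.0]
contact_force: [0.2, 1.5, -3.3]
grip_width: 0.0528
```

Run:
```python
from h import *
st()
p,d,c=grab('wrist','w5'); q,_,_=grab('scene','s5')
q=cv2.resize(q[170:270,250:350],(400,400),interpolation=cv2.INTER_CUBIC)
cv2.imwrite('pics/w5b.png',np.hstack([cv2.resize(p,(400,400)),q])[:,:,::-1])
go((.4708,-.0927,.103,1.623),(.4708,-.0927,.076,1.623))
```

```text
{'clock': 6.425, 'tcp_pos': [0.4704, -0.0907, 0.114], 'orientation': [-2.1609, -2.2782, -0.0001], 'joints': [0.4802, 0.3615, -0.4963, 2.0921, 0.2493, 0.7453, -0.1209], 'contact_force': [0.2232, 1.4691, -3.2911], 'moment': [-0.0016, 0.0474, 0.0018], 'grip_width': 0.0528}
row [-2.0, 0.3, 11.3] [-0.001, -0.001, 0.001]
row [-2.0, 0.3, 38.3] [-0.001, -0.001, 0.001]
```

View pics/w5b.png

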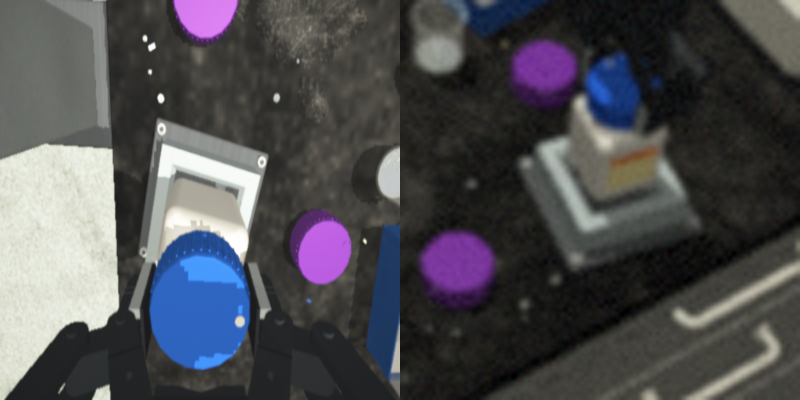

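The jar hangs above the pocket, square with its sides, so I lower it in stages.

Emit:
{"fn": "play_rows", "kwargs": {"deltas": [[45,[-2,0,4],[0,0,0]],[45,[-2,0,8],[0,0,0]],[45,[-2,0,12],[0,0,0]],[45,[-2,0,15],[0,0,0]],[45,[-2,0,18],[0,0,0]],[45,[-2,0,20],[0,0,0]]]}}

```text
clock: 7.28
tcp_pos: [0.4705, -0.0927, 0.0941]
orientation: [-2.16, -2.279, 0.0]
contact_force: [-0.8, -0.5, -3.2]
grip_width: 0.0528
```

Run:
```python
from h import *
st()
go((.4708,-.0927,.076,1.623))
```

```text
{'clock': 7.275, 'tcp_pos': [0.4705, -0.0927, 0.0941], 'orientation': [-2.16, -2.2787, 0.0002], 'joints': [0.4688, 0.3944, -0.4814, 2.1049, 0.2767, 0.7039, -0.1405], 'contact_force': [-0.8195, -0.4798, -3.1514], 'moment': [0.023, -0.0073, -0.0761], 'grip_width': 0.0528}
row [-0.0, 0.3, 18.1] [-0.001, -0.001, 0.001]
```

Emit:
{"fn": "play_rows", "kwargs": {"deltas": [[45,[0,0,6],[0,0,0]],[45,[0,0,11],[0,0,0]],[45,[0,0,15],[0,0,0]],[45,[0,0,18],[0,0,0]],[45,[0,0,19],[0,0,0]],[45,[0,0,19],[0,0,0]]]}}

```text
clock: 8.02
tcp_pos: [0.4705, -0.0929, 0.0754]
orientation: [-2.16, -2.279, 0.001]
contact_force: [-1.3, -0.1, 1.8]
grip_width: 0.0527
```

Run:
```python
from h import *
st()
```

```text
{'clock': 8.025, 'tcp_pos': [0.4705, -0.0929, 0.0754], 'orientation': [-2.1603, -2.2788, 0.0005], 'joints': [0.4529, 0.4254, -0.4652, 2.1165, 0.3037, 0.6644, -0.1647], 'contact_force': [-1.2945, -0.0506, 1.7602], 'moment': [-0.0682, 0.4432, -0.0446], 'grip_width': 0.0527}
```

Emit:
{"fn": "play_rows", "kwargs": {"deltas": [[45,[0,0,1],[0,0,0]],[45,[0,0,1],[0,0,0]],[45,[0,0,0.5],[0,0,-0.12]],[45,[0,0,0.4],[0,0,-0.28]],[45,[0,0,0.2],[0,0,-0.44]],[45,[0,0,0],[0,0,-0.6]],[45,[0,0,0],[0,0,-0.6]]], "squeeze": 100}}

```text
clock: 8.9
tcp_pos: [0.4713, -0.0925, 0.0759]
orientation: [-1.391, -2.817, -0.002]
contact_force: [0.2, 1.4, 3.1]
grip_width: 0.0518
```

```bash
cat >> h.py <<'E'
def yaw():
    A=R.from_rotvec(r.get_obs()['orientation']).as_matrix(); print('yaw',np.arctan2(A[1,0],A[0,0]),'tilt',A[:2,2])
def capdot(f):
    "dot yaw from the wrist view relative to cap centre, via tool"
    p,d,c=grab('wrist',f); b=blue(p); st(); yaw()
    return p,d,c
E
python3 - <<'E'
from h import *
p,d,c=capdot('w6')
cv2.imwrite('pics/w6b.png',cv2.resize(p[150:,:,::-1],None,fx=1.5,fy=1.5,interpolation=cv2.INTER_CUBIC))
go((.4705,-.0929,.0754,1.623+1.2))
E
```

```text
{'clock': 8.95, 'tcp_pos': [0.4714, -0.0925, 0.0759], 'orientation': [-1.3934, -2.8156, -0.0022], 'joints': [0.569, 0.4533, -0.6087, 2.1084, 0.4008, 0.6926, 0.3459], 'contact_force': [0.4774, 1.2649, 3.9946], 'moment': [0.3446, -0.0245, 0.1305], 'grip_width': 0.0523}
yaw 2.2225120988939073 tilt [0.000539   0.00132172]
row [0.2, -0.9, 0.5] [0.001, -0.0, -0.6]
```

View pics/w6b.png

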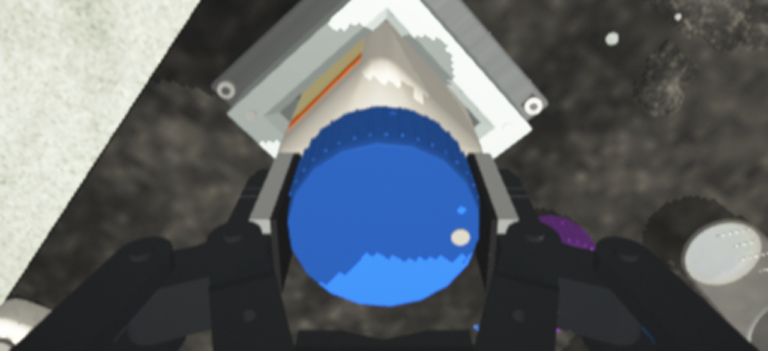

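The cap turned with the gripper (dot at (460,237)) and the jar stayed square in the pocket. I continue turning with a small rise.

Emit:
{"fn": "play_rows", "kwargs": {"deltas": [[45,[0,0,-0.2],[0,0,-0.16]],[45,[0,0,-0.4],[0,0,-0.32]],[45,[0,0,-0.5],[0,0,-0.48]],[45,[0,0,-0.7],[0,0,-0.64]],[45,[0,0,-0.9],[0,0,-0.8]],[45,[0,0,-1.1],[0,0,-0.96]],[45,[0,0,-1.3],[0,0,-1.12]],[45,[0,0,-1.3],[0,0,-1.15]]]}}

```text
clock: 9.95
tcp_pos: [0.4709, -0.093, 0.0773]
orientation: [0.36, -3.12, -0.001]
contact_force: [-2.7, -0.4, 5.8]
grip_width: 0.0515
```

Run:
```python
from h import *
st();yaw()
```

```text
{'clock': 9.95, 'tcp_pos': [0.4709, -0.093, 0.0773], 'orientation': [0.3604, -3.1202, -0.0011], 'joints': [0.7779, 0.5345, -0.8788, 2.0957, 0.592, 0.778, 1.3274], 'contact_force': [-2.7149, -0.4343, 5.7893], 'moment': [-0.0446, 0.6552, -0.241], 'grip_width': 0.0515}
yaw -2.911615949705162 tilt [-0.00067722  0.00061206]
```

Emit:
{"fn": "play_rows", "kwargs": {"deltas": [[45,[0,0,-0.2],[0,0,-0.13]],[45,[0,0,-0.4],[0,0,-0.25]],[45,[0,0,-0.5],[0,0,-0.36]],[45,[0,0,-0.5],[0,0,-0.38]],[45,[0,0,-0.5],[0,0,-0.38]]]}}

```text
clock: 10.58
tcp_pos: [0.471, -0.0934, 0.0781]
orientation: [0.939, -2.997, -0.0]
contact_force: [-1.8, -0.2, 7.1]
grip_width: 0.0519
```

Run:
```python
from h import *
st();yaw()
p,d,c=grab('wrist','w7')
cv2.imwrite('pics/w7b.png',cv2.resize(p[150:,:,::-1],None,fx=1.5,fy=1.5,interpolation=cv2.INTER_CUBIC))
```

```text
{'clock': 10.575, 'tcp_pos': [0.471, -0.0934, 0.0781], 'orientation': [0.9388, -2.9972, -0.0001], 'joints': [0.8395, 0.5707, -0.9648, 2.0916, 0.6556, 0.8162, 1.6502], 'contact_force': [-1.8459, -0.2139, 7.1488], 'moment': [-0.1156, 0.5785, -0.0407], 'grip_width': 0.0519}
yaw -2.5345082419941707 tilt [-0.00083199 -0.00020445]
```

View pics/w7b.png

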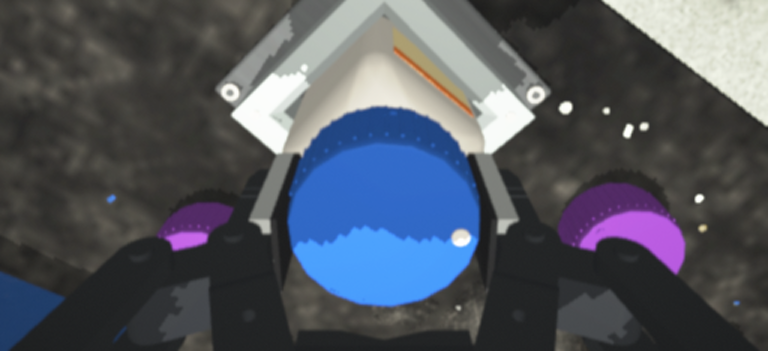

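The dot at (461,238) shows no slip. Estimated dot angle is about 2.20 rad from jar x, and the torque has dropped. I test-lift a few mm: about −0.5 N means cap alone, about −3 N means the jar is coming too.

Emit:
{"fn": "play_rows", "kwargs": {"deltas": [[45,[0,0,-1.5],[0,0,0]],[45,[0,0,-3],[0,0,0]],[45,[0,0,-5],[0,0,0]],[45,[0,0,-5],[0,0,0]]]}}

```text
clock: 11.12
tcp_pos: [0.4709, -0.0935, 0.0832]
orientation: [0.938, -2.997, 0.0]
contact_force: [-0.8, -1.5, 0.1]
grip_width: 0.0514
```

Run:
```python
from h import *
for i in range(3): st(); r.grab_frame('top')
```

```text
{'clock': 11.125, 'tcp_pos': [0.4709, -0.0935, 0.0832], 'orientation': [0.9381, -2.9972, 0.0003], 'joints': [0.8465, 0.5632, -0.9728, 2.0885, 0.6453, 0.8245, 1.6584], 'contact_force': [-0.8075, -1.4934, 0.0758], 'moment': [-0.0846, 0.1167, -0.0402], 'grip_width': 0.0514}
{'clock': 11.175, 'tcp_pos': [0.4709, -0.0935, 0.0831], 'orientation': [0.9381, -2.9972, 0.0002], 'joints': [0.8465, 0.5633, -0.9727, 2.0885, 0.6454, 0.8244, 1.6584], 'contact_force': [-0.0513, -0.3689, -0.3008], 'moment': [-0.1452, 0.1374, -0.0434], 'grip_width': 0.0517}
{'clock': 11.225, 'tcp_pos': [0.471, -0.0935, 0.0831], 'orientation': [0.9382, -2.9972, 0.0003], 'joints': [0.8464, 0.5633, -0.9727, 2.0885, 0.6455, 0.8244, 1.6584], 'contact_force': [-1.0228, -0.3905, 0.5492], 'moment': [-0.1616, 0.1161, 0.011], 'grip_width': 0.0519}
```

Emit:
{"fn": "play_rows", "kwargs": {"deltas": [[45,[0,0,-6],[0,0,0]],[45,[0,0,-13],[0,0,0]],[45,[0,0,-20],[0,0,0]],[45,[0,0,-25],[0,0,0]],[45,[0,0,-27],[0,0,0]],[45,[0,0,-27],[0,0,0]],[45,[0,0,-27],[0,0,0]]]}}

```text
clock: 12.15
tcp_pos: [0.4708, -0.0935, 0.1099]
orientation: [0.938, -2.997, -0.0]
contact_force: [0.3, 0.2, -0.5]
grip_width: 0.052
```

Run:
```python
from h import *
st();yaw()
p,d,c=grab('wrist','w8'); q,_,_=grab('scene','s8')
q=cv2.resize(q[150:270,240:360],(384,384),interpolation=cv2.INTER_CUBIC)
cv2.imwrite('pics/w8b.png',np.hstack([cv2.resize(p,(416,312))[:, :], cv2.resize(q,(312,312))])[:,:,::-1])
```

```text
{'clock': 12.15, 'tcp_pos': [0.4708, -0.0935, 0.1099], 'orientation': [0.9383, -2.9969, -0.0001], 'joints': [0.8839, 0.5251, -1.0147, 2.0702, 0.5919, 0.8688, 1.7035], 'contact_force': [0.2534, 0.2397, -0.5257], 'moment': [0.0132, 0.0102, 0.0094], 'grip_width': 0.052}
yaw -2.534759290230875 tilt [-0.00121498 -0.00034196]
```

View pics/w8b.png

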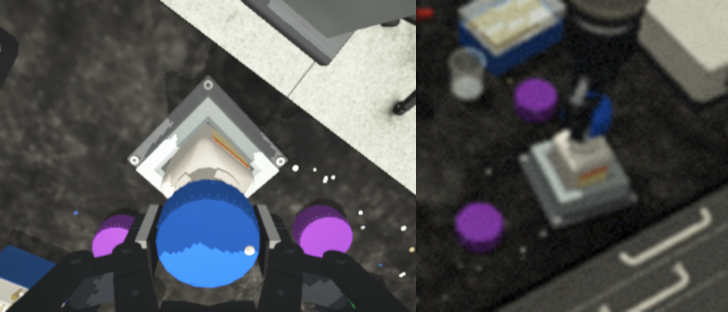

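The jar stands down in the holder with its neck showing. The cap is held level above it with the dot at (249,251), and the force reading matches the cap's weight alone.

```bash
python3 -c "
from bench import r
print(r.hand_in())"
```

```text
the job is handed in; nothing more can be done
None
```

The job is handed in, at about 12.2 s on the robot's clock. I carried the jar by its cap, set it down in the pocket and turned the cap about 2.13 rad anticlockwise. I then lifted the cap straight up and am still holding it over the mouth.

**Last checks**
- **Jar seating:** it reached the floor at the expected height, with about 5 N of contact. The final pictures show it standing square in the holder.
- **Cap release:** the dot did not slip in the grip. I estimate it at about 2.2 rad from jar x, inside the free range. The turning torque fell away, and the vertical force after the lift was −0.5 N, which is the cap's weight alone.
- **Final hold:** the tool is level to about 0.001 rad. By calculation, the cap's skirt is about 16 mm above the rim.

**Not measured directly**
- **Centring:** I didn't measure the cap against the mouth after lifting. It rests on a straight vertical lift from the seated position; the tool stayed within 0.2 mm sideways.
- **Dot angle:** the starting readings of the dot's direction differed by about 0.09 rad (−0.75, −0.84, then −0.81 twice), so the 2.2 rad is good to about ±0.05.

Nothing else on the bench was meant to be touched, and I saw nothing moved in the pictures I checked.

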